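# Set the stock tags on the craft-tube bins

## Robot

A 6-joint arm with a two-finger parallel gripper is mounted at the origin on the work surface. World frame = base frame: x ahead of the robot, y to its left, z up, the work surface at z = 0. Lengths are in m, angles in degrees, forces in N, time in s.
With the tool pointing down it reaches from about 0.4 to 0.825 m from the base axis. Payload 7 kg.
Tool frame: the origin (TCP) lies between the finger pads; the fingertips stand 11 mm ahead of it and the grasp point (between the pads) lies 8 mm behind it; z points along the fingers, y is the direction in which the jaws open and shut (so a half turn about z gives the same grasp; the last joint's range is limited). The gripper opens to 88 mm and grips with 3 to 60 N. Pads are 19 mm wide; open, the fingers measure 130 mm over their backs; the gripper's body (78 mm by 193 mm) begins 47 mm behind the grasp point.
Start: joints at [-51.79, 20.546, 0.682, 0, -70.136, -16.507], TCP at [0.25, -0.627, 0.238] pointing down, gripper open.
Joint ranges: [-176.03, 176.03], [-82.01, 121.73], [-58.28, 71.71], [-173.87, 95.51], [-174.79, -0.11], [-173.66, 173.66]. Speed limits (degrees/s): [136.94, 136.94, 172.46, 180, 180, 180].

## Interface

Orientations are given as [roll, pitch, yaw] about the fixed x, y, z axes, in that order (R = Rz(yaw) Ry(pitch) Rx(roll)).
In Python, from plant import r gives the robot as it stands.
- The arm moves only by the shell command python3 -m inch 'ROWS' [OPENING] [FORCE]. ROWS is JSON, a list of rows, each an object of numbers: "x", "y", "z": the shift along the tool's x, y, z as a fraction of full scale; "yaw": the turn about the tool's z as a fraction of full scale. In form: [{"x": .., "y": .., "z": .., "yaw": ..}, ...]. A call has 1 to 5 rows; each row shifts and turns the pose as measured when the row begins, along the tool's axes as they then stand; what a row does not reach is not made up. Full scale, the value 1, is 0.025 m for a shift and 4 degrees for a turn. A row lasts 1/12 s, in which the tool goes at most 41.7 mm and 7.16 degrees, less where a joint would pass 70% of its speed; a pose out of reach is approached as far as the arm can. A call with a number of a shift or a turn outside -1 to 1 is refused whole. A call with a gripper value outside its range is refused whole. OPENING is the opening, from -1 (shut) to 1 (fully open), set as the call begins (- or left out, the last holds). The fingers move at their own pace and stop on an object; FORCE is the grip in N (left out, the last holds). Time passes only in rows, so rows that do not move let the fingers close. It gives the time, the measured TCP pose, the force and the opening at its end, in the units of the state.
- r.get_state(): the state, without advancing time (a new reading comes with each control period).
- r.capture(name): name is "side" or "top" or "wrist"; returns (picture, depth): 420x560x3 uint8, red, green, blue; 420x560 float32, m along the optical axis (not along the pixel's ray), 0 where there is no reading.
- r.camera_info(name): a dict with "mtx" (3x3 intrinsics, pixels), "pose" (4x4, takes a point from camera to world coordinates). Camera axes: x right, y down, z forward; pixel columns grow to the right and rows downward; lengths in m; the calibration is good to about 2 mm. The wrist camera is an equidistant fisheye: a pixel r from the principal point sees the ray r / f radians off the axis. A picture is of the moment at which its call begins: read the wrist's pose just before it. camera_info takes no time and is no camera call; for the wrist camera it gives the pose at the moment of the call.
- r.close_job(): hands the job in, once; it reports no verdict.
The state is a dict: "time_s": time; "joints": joint angles; "qd": joint speeds; "joint_torque": joint torques, N m; "tcp_pos": TCP position; "eef_rot": TCP orientation; "contact_force": force on the tool from outside, world axes, zero at the start; "moment": the same for the moment, N m; "gripper_width": finger opening in m.
Only numpy, scipy, OpenCV 4.12 (cv2) and the standard library are available. Lean on these libraries where they do the work, as an engineer would, in place of code of your own. Each camera call takes 0.05 s, during which the arm holds its last target. There are 200 camera calls.

## Task

Set the tip-over tags on the four supply bins to match the stock: push tags over so that each full bin (four cardboard tubes) has its tag leaning over its own tray with the disc face up, and every bin holding fewer tubes has its tag leaning away from the tray with the plain face up. Only push the tags with the fingers; leave the tubes and the other things on the table where they stand.

Things in the scene. Friction and masses are not known exactly. Their poses are not given: they have to be found in the camera images.
- board: White base board lying on the table, 220 x 500 x 12 mm (x, y, z). Origin: centre of its underside. The four bins stand on it in a row along its y axis, about 118 mm apart, in any order. Fixed.
- bin_1: Grey bin fixed on the board: an open tray 100 x 102 mm (x, y), 55 mm high, walls and floor 4 mm, with an upright panel (6 mm thick, 90 mm wide) on the robot's side at x = -72 mm. Origin: centre of the tray's underside, 12 mm above the table; x points away from the robot, z up. Its tag's hinge line lies along y at x = -72, z = 103 mm (115 mm above the table).
- tag_1 (a joint): Tip-over tag on bin_1's panel: white plate 60 mm wide (bin's y), 4 mm thick, 35 g, swinging freely. 0 = upright; +0.65 rad = stop, leaning over its own tray, the face with the raised black disc (36 mm across, 2 mm thick) up; -0.65 rad = stop, leaning away from the tray, towards the robot, plain face up. Pushed well past upright it falls on to the other stop by its weight and rests there.
- edge_1 (a point): Middle of the free edge of bin_1's tag, 60 mm from the hinge line; at either stop it is 36 mm out from the hinge line and 48 mm above it. Swinging to upright the edge rises 12 mm: a finger pushing it should rise along, as grippy fingertips can jam it if pushed level.
- bin_2: Grey bin fixed on the board: an open tray 100 x 102 mm (x, y), 55 mm high, walls and floor 4 mm, with an upright panel (6 mm thick, 90 mm wide) on the robot's side at x = -72 mm. Origin: centre of the tray's underside, 12 mm above the table; x points away from the robot, z up. Its tag's hinge line lies along y at x = -72, z = 103 mm (115 mm above the table).
- tag_2 (a joint): Tip-over tag on bin_2's panel: white plate 60 mm wide (bin's y), 4 mm thick, 35 g, swinging freely. 0 = upright; +0.65 rad = stop, leaning over its own tray, the face with the raised black disc (36 mm across, 2 mm thick) up; -0.65 rad = stop, leaning away from the tray, towards the robot, plain face up. Pushed well past upright it falls on to the other stop by its weight and rests there.
- edge_2 (a point): Middle of the free edge of bin_2's tag, 60 mm from the hinge line; at either stop it is 36 mm out from the hinge line and 48 mm above it. Swinging to upright the edge rises 12 mm: a finger pushing it should rise along, as grippy fingertips can jam it if pushed level.
- bin_3: Grey bin fixed on the board: an open tray 100 x 102 mm (x, y), 55 mm high, walls and floor 4 mm, with an upright panel (6 mm thick, 90 mm wide) on the robot's side at x = -72 mm. Origin: centre of the tray's underside, 12 mm above the table; x points away from the robot, z up. Its tag's hinge line lies along y at x = -72, z = 103 mm (115 mm above the table).
- tag_3 (a joint): Tip-over tag on bin_3's panel: white plate 60 mm wide (bin's y), 4 mm thick, 35 g, swinging freely. 0 = upright; +0.65 rad = stop, leaning over its own tray, the face with the raised black disc (36 mm across, 2 mm thick) up; -0.65 rad = stop, leaning away from the tray, towards the robot, plain face up. Pushed well past upright it falls on to the other stop by its weight and rests there.
- edge_3 (a point): Middle of the free edge of bin_3's tag, 60 mm from the hinge line; at either stop it is 36 mm out from the hinge line and 48 mm above it. Swinging to upright the edge rises 12 mm: a finger pushing it should rise along, as grippy fingertips can jam it if pushed level.
- bin_4: Grey bin fixed on the board: an open tray 100 x 102 mm (x, y), 55 mm high, walls and floor 4 mm, with an upright panel (6 mm thick, 90 mm wide) on the robot's side at x = -72 mm. Origin: centre of the tray's underside, 12 mm above the table; x points away from the robot, z up. Its tag's hinge line lies along y at x = -72, z = 103 mm (115 mm above the table).
- tag_4 (a joint): Tip-over tag on bin_4's panel: white plate 60 mm wide (bin's y), 4 mm thick, 35 g, swinging freely. 0 = upright; +0.65 rad = stop, leaning over its own tray, the face with the raised black disc (36 mm across, 2 mm thick) up; -0.65 rad = stop, leaning away from the tray, towards the robot, plain face up. Pushed well past upright it falls on to the other stop by its weight and rests there.
- edge_4 (a point): Middle of the free edge of bin_4's tag, 60 mm from the hinge line; at either stop it is 36 mm out from the hinge line and 48 mm above it. Swinging to upright the edge rises 12 mm: a finger pushing it should rise along, as grippy fingertips can jam it if pushed level.
- four_a: Four cardboard tubes, each 40 mm across and 80 mm high, banded into one 2 x 2 bundle, 80 x 80 mm, 72 g: this makes a bin full. Standing loose in one of the four bins (whichever is nearest horizontally), tops 96 mm above the table. Origin: centre of the underside, between the four tubes.
- four_b: Four cardboard tubes, each 40 mm across and 80 mm high, banded into one 2 x 2 bundle, 80 x 80 mm, 72 g: this makes a bin full. Standing loose in one of the four bins (whichever is nearest horizontally), tops 96 mm above the table. Origin: centre of the underside, between the four tubes.
- two_c: Two cardboard tubes, each 40 mm across and 80 mm high, banded side by side, 40 x 80 mm, 36 g: a bin with these is not full. Standing loose in one of the four bins (whichever is nearest horizontally), tops 96 mm above the table. Origin: centre of the underside, between the two tubes.
- one_d: A single cardboard tube, 40 mm across and 80 mm high, 18 g: a bin with it alone is not full. Standing loose in one of the four bins (whichever is nearest horizontally), tops 96 mm above the table. Origin: centre of the underside.
- glue: Bystander: white glue bottle with blue cap, 52 mm across, 115 mm high, standing on the table beside the board. Origin: centre of its underside.
- tape: Bystander: roll of paper tape lying flat on the table, 90 mm across, 24 mm high. Origin: centre of its underside.
- cup: Bystander: white cup, 72 mm across the rim, 75 mm high, standing on the table. Origin: centre of its underside.
Things that resemble listed ones, but are neither listed nor needed, are in the scene too. Leave any green or turquoise look-alike of the four_b alone. Leave any pink look-alike of the two_c alone.

How it is judged:
By the outcome, as a careful person would: the job done as asked, in the order asked, and still so for the second after the job is handed in, with the robot touching nothing.
It also fails if it takes over 45 s, if anything falls off the work surface, if the arm or the gripper's body presses on something with over 40 N, if the wrist force passes 120 N, or if a joint passes its speed limit or range.

## Working session

There is one attempt and no reset: what is moved stays moved. The work goes in short steps, Python scripts to look and compute and a shell command to move; the robot and the scene stay as the last step left them, time stands still between calls to the robot, and variables do not carry over. Pictures are saved under pics/ and viewed, about 8 in all and at most 12, crops included, and the job is handed in when it is done.

```bash
mkdir -p pics; ls; python3 - <<'E'
from plant import r
import cv2
for n in("top","side"):
    p,d=r.capture(n); cv2.imwrite(f"pics/{n}0.png",p[:,:,::-1])
    c=r.camera_info(n); print(n,c["mtx"].round(1).tolist(),c["pose"].round(3).tolist(),(d>0).mean())
print(r.get_state())
E
```

```text
pics
top [[401.4, 0.0, 282.1], [0.0, 401.4, 210.4], [0.0, 0.0, 1.0]] [[0.0, -0.987, 0.162, 0.476], [-1.0, -0.002, -0.009, 0.039], [0.009, -0.162, -0.987, 0.985], [0.0, 0.0, 0.0, 1.0]] 0.9960714285714286
side [[386.6, 0.0, 281.0], [0.0, 386.6, 204.7], [0.0, 0.0, 1.0]] [[-0.982, -0.12, 0.144, 0.473], [-0.187, 0.663, -0.725, 0.652], [-0.009, -0.739, -0.674, 0.685], [0.0, 0.0, 0.0, 1.0]] 0.9961649659863946
{'time_s': 0.1, 'joints': array([-5.17880149e+01,  2.05877131e+01,  6.39452596e-01, -1.71489757e-02,
       -7.01370623e+01, -1.65078133e+01]), 'qd': array([ 0.07744561, -0.04645839,  0.14302696,  0.11585765,  0.03201803,
        0.0231195 ]), 'joint_torque': array([-1.61977496e-03, -5.84163773e+01,  2.93752098e+01,  7.01556042e+00,
        1.02057066e-02, -5.85200632e-05]), 'tcp_pos': array([ 0.24945018, -0.6267598 ,  0.23671718]), 'eef_rot': array([ 1.79913613e+02, -8.78874680e-03, -1.58301660e+02]), 'contact_force': array([0.37107825, 0.37117428, 0.21040211]), 'moment': array([-0.01224465,  0.00447029, -0.01235815]), 'gripper_width': 0.08767679781641932}
```

View pics/top0.png

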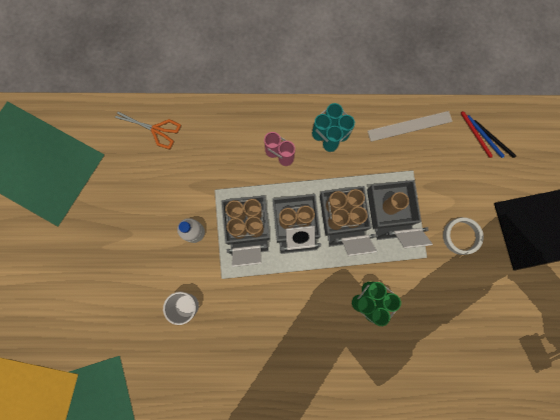

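View pics/side0.png

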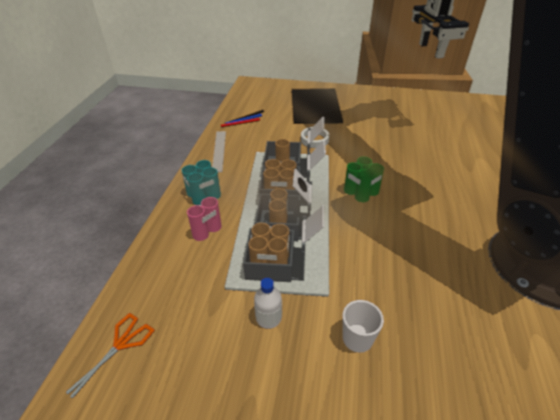

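The top view shows, from left (+y) to right:

| Bin | Pixel | Contents | Tag | Action |
|---|---|---|---|---|
| A | (245,215) | 4 tubes | plain face up, at (246,257) | flip |
| B | (297,215) | 2 tubes | disc face up, at (300,237) | flip |
| C | (346,210) | 4 tubes | plain face up, at (358,245) | flip |
| D | (400,200) | 1 tube | plain face up, at (413,238) | leave |

Look-alikes are the turquoise four (333,128), the green four (377,302) and the pink two (280,148), all outside the bins. Next I'll measure and check a close crop.

```bash
cat > h.py <<'E'
import numpy as np,cv2
from plant import r
def cloud(n):
    p,d=r.capture(n); c=r.camera_info(n); K=c["mtx"];T=c["pose"]
    v,u=np.mgrid[:420,:560]; P=np.stack([(u-K[0,2])/K[0,0]*d,(v-K[1,2])/K[1,1]*d,d],-1)
    return p,P@T[:3,:3].T+T[:3,3]
E
python3 - <<'E'
from h import *
p,P=cloud("top")
cv2.imwrite("pics/crop.png",cv2.resize(p[165:285,205:440,::-1],None,fx=3.2,fy=3.2,interpolation=cv2.INTER_CUBIC))
m=(P[...,2]>.122)&(P[...,2]<.19); m[:,:210]=0;m[:,440:]=0;m[:180]=0;m[:270]&=True;m[270:]=0
n,l,s,c=cv2.connectedComponentsWithStats(m.astype(np.uint8))
for i in range(1,n):
    if s[i,4]<60: continue
    Q=P[l==i]; print(c[i].round(),s[i,4],"mean",Q.mean(0).round(3),"min",np.percentile(Q,2,0).round(3),"max",np.percentile(Q,98,0).round(3))
    hi=Q[Q[:,2]>np.percentile(Q[:,2],80)]; print("  top edge",hi.mean(0).round(3))
# board edges
h=cv2.cvtColor(p,cv2.COLOR_RGB2HSV)
b=((h[...,1]<50)&(h[...,2]>110)&(abs(P[...,2]-.012)<.006)).astype(np.uint8); b[:,:205]=0;b[:,440:]=0;b[:165]=0;b[285:]=0
Q=P[b>0][:,:2].astype(np.float32); print(len(Q),cv2.minAreaRect(Q))
E
```

```text
[300. 236.] 510 mean [ 0.56  -0.007  0.146] min [ 0.542 -0.036  0.123] max [0.576 0.021 0.164]
  top edge [ 0.573 -0.006  0.162]
[414. 239.] 437 mean [ 0.553 -0.246  0.145] min [ 0.537 -0.275  0.123] max [ 0.571 -0.217  0.164]
  top edge [ 0.54  -0.247  0.162]
[359. 246.] 447 mean [ 0.538 -0.131  0.145] min [ 0.521 -0.16   0.124] max [ 0.555 -0.102  0.165]
  top edge [ 0.524 -0.132  0.162]
[246. 257.] 443 mean [0.515 0.105 0.146] min [0.498 0.076 0.123] max [0.533 0.133 0.165]
  top edge [0.502 0.104 0.162]
6865 ((0.605291485786438, -0.0614071786403656), (0.219058558344841, 0.4981703460216522), 5.846391677856445)
```

View pics/crop.png

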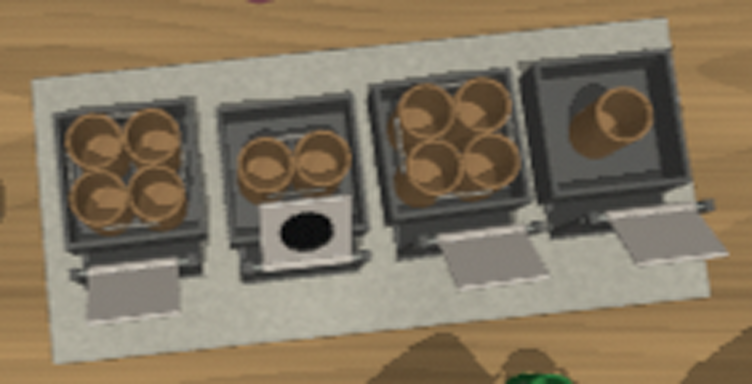

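The crop confirms it: A and C hold four tubes with the plain face up, B holds two with the disc up, and D holds one with the plain face up (already right). The tags to flip are C, B and A. First I'll shut the fingers and turn the tool to the board's yaw of +5.8°.

```bash
python3 -m inch '[{"yaw":1},{"yaw":1},{"yaw":1},{"yaw":1},{"y":1}]' -1; python3 -m inch '[{"y":1},{"y":1},{"y":1},{"y":1},{"y":1}]'; python3 -m inch '[{"y":1},{"y":1},{"y":1},{"y":1},{"y":1}]'
```

```text
validation failed for argument at $[0]...
validation failed for argument at $[0]...
validation failed for argument at $[0]...
```

All four keys are probably required in each row.

```bash
python3 -m inch '[{"x":0,"y":0,"z":0,"yaw":1},{"x":0,"y":0,"z":0,"yaw":1},{"x":0,"y":0,"z":0,"yaw":1},{"x":0,"y":0,"z":0,"yaw":1},{"x":0,"y":1,"z":0,"yaw":0}]' -1
```

```text
time_s: 0.57
tcp_pos: [0.2469, -0.6032, 0.2335]
eef_rot: [179.7, -0.2, -175.1]
contact_force: [1.0, 0.3, 0.3]
gripper_width: 0.0599
```

```bash
for i in 1 2 3; do python3 -m inch '[{"x":-0.3,"y":1,"z":0,"yaw":0},{"x":-0.8,"y":1,"z":0,"yaw":0},{"x":-0.8,"y":1,"z":0,"yaw":0},{"x":-0.8,"y":1,"z":0,"yaw":0},{"x":-0.8,"y":1,"z":-0.1,"yaw":0}]'; done
```

```text
time_s: 0.98
tcp_pos: [0.321, -0.4667, 0.2331]
eef_rot: [179.5, -0.4, -175.7]
contact_force: [0.6, -0.3, 0.2]
gripper_width: 0.0266
time_s: 1.4
tcp_pos: [0.4005, -0.3281, 0.2356]
eef_rot: [179.4, -0.4, -175.7]
contact_force: [0.9, 0.5, 0.6]
gripper_width: 0.0004
time_s: 1.82
tcp_pos: [0.4802, -0.1893, 0.2391]
eef_rot: [179.4, -0.4, -175.7]
contact_force: [0.4, 0.2, -0.1]
gripper_width: 0.0009
```

```bash
python3 -m inch '[{"x":0.1,"y":0.9,"z":0,"yaw":-0.2},{"x":0.1,"y":0.9,"z":0,"yaw":-0.2},{"x":0,"y":0,"z":0,"yaw":0},{"x":0,"y":0,"z":0.7,"yaw":0},{"x":0,"y":0,"z":0.7,"yaw":0}]';  python3 -m inch '[{"x":0,"y":0,"z":0.8,"yaw":0},{"x":0,"y":0,"z":0.5,"yaw":0},{"x":0,"y":0,"z":0,"yaw":0}]'
```

```text
time_s: 2.23
tcp_pos: [0.4765, -0.1367, 0.2068]
eef_rot: [179.4, 0.0, -173.6]
contact_force: [-1.1, 0.5, 0.7]
gripper_width: 0.0005
time_s: 2.48
tcp_pos: [0.4747, -0.136, 0.1705]
eef_rot: [179.3, -0.2, -173.5]
contact_force: [0.5, -0.1, 1.5]
gripper_width: 0.0004
```

```bash
python3 -m inch '[{"x":-0.2,"y":0,"z":0.45,"yaw":0},{"x":-0.5,"y":0,"z":0,"yaw":0},{"x":-0.5,"y":0,"z":0,"yaw":0}]'; python3 -m inch '[{"x":-0.4,"y":0,"z":-0.18,"yaw":0},{"x":-0.4,"y":0,"z":-0.18,"yaw":0},{"x":-0.4,"y":0,"z":-0.16,"yaw":0}]'
```

```text
time_s: 2.73
tcp_pos: [0.5042, -0.1332, 0.1601]
eef_rot: [179.4, -0.2, -173.6]
contact_force: [0.6, 0.2, 1.6]
gripper_width: 0.0005
time_s: 2.98
tcp_pos: [0.5391, -0.1301, 0.1755]
eef_rot: [179.4, -0.2, -173.6]
contact_force: [-0.8, 0.2, 0.2]
gripper_width: 0.0002
```

```bash
python3 -m inch '[{"x":-0.45,"y":0,"z":-0.05,"yaw":0},{"x":-0.45,"y":0,"z":0,"yaw":0},{"x":-0.4,"y":0,"z":0,"yaw":0},{"x":0,"y":0,"z":0,"yaw":0},{"x":0,"y":0,"z":0,"yaw":0}]'; python3 - <<'E'
from h import *
p,P=cloud("top"); q,_=cloud("side")
cv2.imwrite("pics/c1.png",np.hstack([cv2.resize(p[165:285,205:440,::-1],(400,205)),cv2.resize(q[90:300,200:400,::-1],(400,205*2))[:205*2][:205]]))
E
```

```text
time_s: 3.4
tcp_pos: [0.5828, -0.1267, 0.183]
eef_rot: [179.6, 0.3, -173.5]
contact_force: [0.4, 0.6, -0.4]
gripper_width: 0.0004
```

View pics/c1.png

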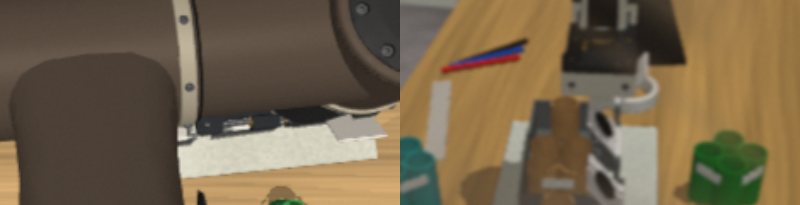

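Tag C has flipped: its disc shows in the side view at (605,125). Next, rise and go to the tray side of B.

```bash
python3 -m inch '[{"x":0,"y":0,"z":-0.8,"yaw":0},{"x":0,"y":0,"z":-0.8,"yaw":0},{"x":-0.4,"y":0.8,"z":0,"yaw":0},{"x":-0.5,"y":0.9,"z":0,"yaw":0},{"x":-0.5,"y":0.9,"z":0,"yaw":0}]';  python3 -m inch '[{"x":0,"y":0.9,"z":0,"yaw":0},{"x":0,"y":0.9,"z":0,"yaw":0},{"x":0,"y":0,"z":0,"yaw":0}]'
```

```text
time_s: 3.92
tcp_pos: [0.6064, -0.0611, 0.2267]
eef_rot: [179.5, 0.2, -173.9]
contact_force: [0.7, 1.3, 1.2]
gripper_width: 0.0004
time_s: 4.17
tcp_pos: [0.6022, -0.012, 0.2283]
eef_rot: [179.5, 0.3, -173.8]
contact_force: [0.5, -0.6, -0.1]
gripper_width: 0.0008
```

```bash
python3 -m inch '[{"x":-0.4,"y":0.2,"z":0,"yaw":0},{"x":0,"y":0,"z":0.8,"yaw":0},{"x":0,"y":0,"z":0.8,"yaw":0},{"x":0,"y":0,"z":0.8,"yaw":0},{"x":0,"y":0,"z":0.1,"yaw":0}]';  python3 -m inch '[{"x":0,"y":0,"z":0.1,"yaw":0}]'
```

```text
time_s: 4.58
tcp_pos: [0.6144, -0.0038, 0.1681]
eef_rot: [179.5, 0.7, -173.7]
contact_force: [-0.4, -0.1, -1.1]
gripper_width: 0.0004
time_s: 4.67
tcp_pos: [0.6147, -0.0041, 0.1656]
eef_rot: [179.5, 0.7, -173.7]
contact_force: [0.3, -0.8, 1.1]
gripper_width: 0.0003
```

```bash
python3 -m inch '[{"x":0.3,"y":0,"z":0.2,"yaw":0},{"x":0.4,"y":0,"z":0.1,"yaw":0},{"x":0.3,"y":0,"z":0,"yaw":0}]'; python3 -m inch '[{"x":0.4,"y":0,"z":-0.18,"yaw":0},{"x":0.4,"y":0,"z":-0.18,"yaw":0},{"x":0.4,"y":0,"z":-0.16,"yaw":0},{"x":0.2,"y":0,"z":-0.05,"yaw":0}]'
```

```text
time_s: 4.92
tcp_pos: [0.5898, -0.0076, 0.158]
eef_rot: [179.5, 0.7, -173.8]
contact_force: [-1.2, -0.1, 0.7]
gripper_width: 0.0006
time_s: 5.25
tcp_pos: [0.5504, -0.0124, 0.1754]
eef_rot: [179.5, 0.9, -173.8]
contact_force: [-0.6, -0.5, 0.4]
gripper_width: 0.0003
```

```bash
python3 -m inch '[{"x":0.4,"y":0,"z":-0.05,"yaw":0},{"x":0.4,"y":0,"z":0,"yaw":0},{"x":0.3,"y":0,"z":0,"yaw":0},{"x":0,"y":0,"z":0,"yaw":0}]'
```

```text
time_s: 5.58
tcp_pos: [0.5192, -0.0158, 0.1788]
eef_rot: [179.4, 1.1, -173.8]
contact_force: [0.6, -0.5, -0.5]
gripper_width: 0.0002
```

```bash
python3 -m inch '[{"x":0,"y":0,"z":-0.9,"yaw":0},{"x":0,"y":0,"z":-0.9,"yaw":0},{"x":0.5,"y":0.8,"z":0,"yaw":0},{"x":0.5,"y":0.9,"z":0,"yaw":0},{"x":0.5,"y":0.9,"z":0,"yaw":0}]';  python3 -m inch '[{"x":0.6,"y":0.9,"z":0,"yaw":0},{"x":0.2,"y":0.9,"z":0,"yaw":0},{"x":0,"y":0,"z":0,"yaw":0}]'
```

```text
time_s: 6.0
tcp_pos: [0.4738, 0.0433, 0.2247]
eef_rot: [179.5, 1.0, -174.0]
contact_force: [0.5, 1.0, 0.4]
gripper_width: 0.0001
time_s: 6.25
tcp_pos: [0.4466, 0.0895, 0.225]
eef_rot: [179.5, 1.1, -174.0]
contact_force: [0.7, -0.1, -0.9]
gripper_width: 0.0006
```

```bash
python3 -m inch '[{"x":0,"y":0.4,"z":0,"yaw":0},{"x":0,"y":0,"z":0.8,"yaw":0},{"x":0,"y":0,"z":0.8,"yaw":0},{"x":0,"y":0,"z":0.8,"yaw":0},{"x":0,"y":0,"z":0.1,"yaw":0}]';  python3 -m inch '[{"x":-0.3,"y":0,"z":0.1,"yaw":0},{"x":0,"y":0,"z":0,"yaw":0}]'
```

```text
time_s: 6.67
tcp_pos: [0.4479, 0.1034, 0.1627]
eef_rot: [179.3, 1.4, -173.7]
contact_force: [-0.8, -0.1, -0.6]
gripper_width: 0.0002
time_s: 6.83
tcp_pos: [0.456, 0.104, 0.1601]
eef_rot: [179.4, 1.3, -173.6]
contact_force: [0.2, 0.2, 0.7]
gripper_width: 0.0005
```

```bash
python3 -m inch '[{"x":-0.5,"y":0,"z":0,"yaw":0},{"x":-0.5,"y":0,"z":0,"yaw":0}]'; python3 -m inch '[{"x":-0.4,"y":0,"z":-0.12,"yaw":0},{"x":-0.4,"y":0,"z":-0.18,"yaw":0},{"x":-0.4,"y":0,"z":-0.16,"yaw":0}]'
```

```text
time_s: 7.0
tcp_pos: [0.4814, 0.1066, 0.1622]
eef_rot: [179.4, 1.3, -173.6]
contact_force: [-0.1, -0.2, 0.1]
gripper_width: 0.0007
time_s: 7.25
tcp_pos: [0.5153, 0.11, 0.1768]
eef_rot: [179.4, 1.5, -173.6]
contact_force: [-0.0, -0.5, -0.1]
gripper_width: 0.0007
```

```bash
python3 -m inch '[{"x":-0.45,"y":0,"z":-0.1,"yaw":0},{"x":-0.45,"y":0,"z":0,"yaw":0},{"x":-0.4,"y":0,"z":0,"yaw":0},{"x":0,"y":0,"z":0,"yaw":0}]'; python3 -m inch '[{"x":0,"y":0,"z":-0.9,"yaw":0},{"x":0,"y":0,"z":-0.9,"yaw":0},{"x":0,"y":0,"z":-0.9,"yaw":0},{"x":0,"y":0,"z":-0.9,"yaw":0},{"x":0,"y":0,"z":-0.5,"yaw":0}]'
```

```text
time_s: 7.58
tcp_pos: [0.5557, 0.1141, 0.1852]
eef_rot: [179.3, 1.8, -173.7]
contact_force: [0.2, 0.2, -0.0]
gripper_width: 0.0004
time_s: 8.0
tcp_pos: [0.5531, 0.1105, 0.2902]
eef_rot: [179.4, 1.5, -173.9]
contact_force: [0.1, 0.3, 0.2]
gripper_width: 0.0004
```

Now I'll move the arm clear, along −y at height, and check.

```bash
for i in 1 2 3 4; do python3 -m inch '[{"x":0.6,"y":-1,"z":0,"yaw":0},{"x":0.6,"y":-1,"z":0,"yaw":0},{"x":0.6,"y":-1,"z":0,"yaw":0},{"x":0.6,"y":-1,"z":0,"yaw":0},{"x":0.3,"y":-1,"z":0,"yaw":0}]'; done; python3 - <<'E'
from h import *
p,P=cloud("top"); q,_=cloud("side")
cv2.imwrite("pics/e1.png",np.vstack([cv2.resize(p[100:340,100:500,::-1],(600,360)),cv2.resize(q[120:280,170:430,::-1],(390,240))[:, :].copy() if 0 else cv2.copyMakeBorder(cv2.resize(q[120:280,170:430,::-1],(390,240)),0,0,0,210,0)]))
m=(P[...,2]>.122)&(P[...,2]<.19); m[:,:210]=0;m[:,440:]=0;m[:180]=0;m[270:]=0
n,l,s,c=cv2.connectedComponentsWithStats(m.astype(np.uint8))
for i in range(1,n):
    if s[i,4]>60:
        Q=P[l==i];hi=Q[Q[:,2]>np.percentile(Q[:,2],80)];lo=Q[Q[:,2]<np.percentile(Q[:,2],20)];print(hi.mean(0).round(3),lo.mean(0).round(3))
E
```

```text
time_s: 8.42
tcp_pos: [0.5014, -0.0216, 0.2945]
eef_rot: [179.3, 2.2, -173.6]
contact_force: [1.3, -0.4, 0.3]
gripper_width: 0.0005
time_s: 8.83
tcp_pos: [0.445, -0.1599, 0.2946]
eef_rot: [179.3, 2.5, -173.6]
contact_force: [0.8, 0.2, -0.1]
gripper_width: 0.0005
time_s: 9.25
tcp_pos: [0.3881, -0.2986, 0.2947]
eef_rot: [179.4, 2.9, -173.6]
contact_force: [0.4, 1.3, -0.6]
gripper_width: 0.0001
time_s: 9.67
tcp_pos: [0.3307, -0.4381, 0.2944]
eef_rot: [179.6, 3.2, -173.7]
contact_force: [1.0, 0.9, -0.5]
gripper_width: 0.0003
[ 0.592 -0.123  0.162] [ 0.565 -0.128  0.127]
[0.569 0.111 0.162] [0.543 0.108 0.127]
[ 0.54  -0.248  0.162] [ 0.567 -0.243  0.127]
[ 0.506 -0.015  0.162] [ 0.533 -0.01   0.127]
```

View pics/e1.png

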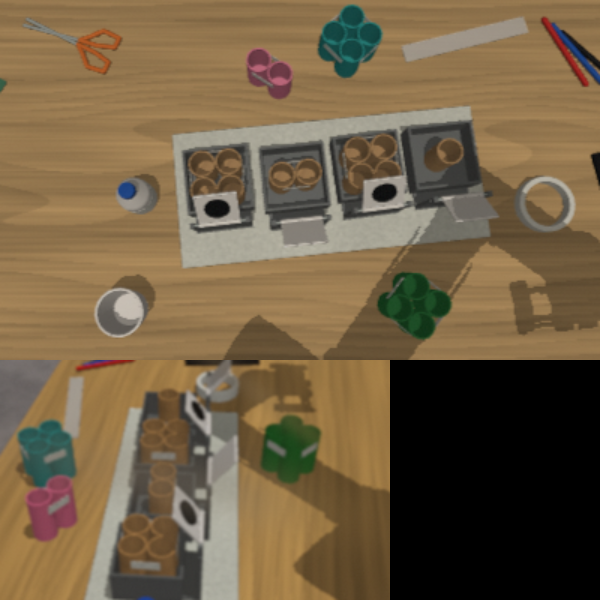

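The picture shows discs up on A (217,208) and C (385,192), and plain faces up on B (304,232) and D (470,207). Everything else stands where it was, and all four edges measure 0.162 m high, at their stops.

```bash
python3 -c "
from plant import r
print(r.close_job())"
```

```text
the job is handed in; nothing more can be done
None
```

The tags on all four bins now match the stock, and the job is handed in at about 10 s on the robot's clock. I pushed three tags over with the shut fingers:
- **Full bins:** the two four-tube bins (first and third from the left) now have their tags leaning over the tray with the disc up.
- **Two-tube bin:** its tag now leans away from the tray with the plain face up.
- **Single-tube bin:** its tag was already right, so I left it alone.

In the last pictures, from the top and side cameras, all four tag edges were at their stops (about 0.162 m high). The tubes, bystanders and look-alikes looked unmoved, and the gripper was clear of everything. Force readings stayed within about 2 N throughout. No check failed or disagreed.

My first three move commands were refused for incomplete rows, so nothing moved. I sent them again in full.

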